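# Snap the shield cover home on the control board

### The arm

A 6-joint arm with a two-finger parallel gripper is mounted at the origin on the work surface. World frame = base frame: x ahead of the robot, y to its left, z up, the work surface at z = 0. Lengths are in m, angles in rad, forces in N, time in s.
With the tool pointing down it reaches from about 0.3 to 0.75 m from the base axis. Payload 8.5 kg.
Tool frame: the origin (TCP) lies midway between the tips of the shut fingers; the grasp point (between the pads) lies 19 mm behind it (ctrl.tcp_to_grasp is the distance from the TCP to the grasp point, in m); z points along the fingers, x is the direction in which the jaws open and shut, and the axes are right-handed (so a half turn about z gives the same grasp; the last joint's range is limited). The gripper opens to 88 mm and grips with 3 to 60 N. Pads are 18 mm wide; open, the fingers measure 123 mm over their backs; the gripper's body (75 mm by 187 mm) begins 45 mm behind the grasp point.
Start: joints at [-1.395, 0.381, 1.297, -0, 1.464, -0.215], TCP at [0.21, -0.509, 0.239] pointing down, gripper open.
Joint ranges: [-3.11, 3.11], [-0.89, 2.33], [0.22, 2.48], [-1.42, 4.56], [0.17, 2.85], [-2.88, 2.88]. Speed limits (rad/s): [2.39, 2.39, 3.14, 3.14, 3.14, 3.14].

### API

Orientations are given as a unit quaternion [w, x, y, z].
In Python, from rig import ctrl gives the robot as it stands. The module is installed in compiled form; this text tells all that it offers.
- The arm moves only by the tool step_arm, never from a script. Its argument "plan" is a list that holds one entry, the list of rows, each a list of 5 numbers: the shift along the tool's x, y, z in cm, then the turn about the tool's z in degrees, then the finger opening in cm, from 0 to 8.81. In form: [[[tx, ty, tz, twist, fingers], ...]]. A call has 1 to 10 rows; each row is the pose to reach, as a shift and turn from the pose measured when the call began, along the tool's axes at that moment; what a row does not reach only later rows make up. A row lasts 1/10 s, in which the tool goes at most 50 mm and 8.59 degrees, less where a joint would pass 70% of its speed; a pose out of reach is approached as far as the arm can. A call with a gripper value outside its range is refused whole. The fingers move at their own pace and stop on an object; "grip_force" is the grip in N (left out, the last holds). Time passes only in rows, so rows that repeat a pose let the fingers close. It gives the time, the measured TCP pose, the force and the opening at its end, in the units of the state.
- ctrl.observe(): the state, without advancing time (a new reading comes with each control period).
- ctrl.snapshot(name): name is "scene" or "side" or "wrist"; returns a dict with "pixels" (420x560x3 uint8, red, green, blue), "mtx" (3x3 intrinsics, pixels), "rvec" (rotation vector, rad) and "tvec" (3), from world to camera coordinates, as OpenCV has them; the wrist camera has in their place "tool_from_camera" (4x4, takes a point from camera to tool coordinates, whose origin is the TCP and whose axes are the tool frame's). Camera axes: x right, y down, z forward; pixel columns grow to the right and rows downward; lengths in m; the calibration is good to about 2 mm. The wrist camera is an equidistant fisheye: a pixel r from the principal point sees the ray r / f radians off the axis. A picture is of the moment at which its call begins: read the wrist's pose just before it. There is no depth.
- ctrl.finish_job(): hands the job in, once; it reports no verdict.
The state is a dict: "clock": time; "joint_pos": joint angles; "qd": joint speeds; "joint_torque": joint torques, N m; "tool_pos": TCP position; "ee_rot": TCP orientation; "wrist_force": force on the tool from outside, world axes, zero at the start; "moment": the same for the moment, N m; "width": opening from 0.0 (shut) to 1.0 (fully open).
Only numpy, scipy, OpenCV 4.12 (cv2) and the standard library are available. Lean on these libraries where they do the work, as an engineer would, in place of code of your own. Each camera call takes 0.05 s, during which the arm holds its last target.

### The job

One shield cover on these display boards is still standing proud: the copper-coloured one on the green board. Pick up the blue-handled seating tool from its round black pad and press its flat white foot squarely onto the middle of that cover until it is fully home, pressing with the tool and not with the fingers; then stand the tool upright on its pad again and let go.

Things in the scene. Friction and masses are not known exactly. Their poses are not given: they have to be found in the camera images.
- tool_center (a point): Centre (half-way up, on the axis) of the loose seating tool, which stands upright on its foot: 96 mm tall in all, white foot disc 44 mm in diameter and 12 mm thick at the bottom, short steel neck, round blue handle 32 mm in diameter from 20 to 96 mm above the underside. Its underside lies 48 mm below this point. z runs up along its axis; 0.10 to 0.19 kg. Grip the handle at this point from above, at any yaw.
- cover_top (a point): Centre of the flat top face of the copper-coloured snap-fit shield cover, 56 x 56 mm, on a green circuit board (112 x 142 mm, fixed to the bench); it moves down with the cover. z up, x and y along the cover's sides. Top face 28 mm above the bench when home, 35 to 38 mm at the start; parts around it on the board stay below 22 mm. A tan board beside it has a silver cover that is already home.
- cover (a joint): How far the cover has been pressed down, in m: 0 = fully raised, 0.010 = fully home at a rigid stop; starts at 0 to 0.003. The clips give a steady resistance of about 10 N all the way, so a push below that does not move it; the cover stays where it is left.
- pad_top (a point): Centre of the top face of the tool's parking pad: round black rubber, 110 mm in diameter, 4 mm thick, fixed to the bench. z up. The other things about (tan board, screwdriver, black heat sink, small jar) stand at most 50 mm above the bench.
Mind the look-alikes: they are no part of the job. There is more than one size of the part that bears tool_center; the job needs the smallest.

How it is judged:
On the way:
1. the tool, upright and over the middle of the cover (within 15 mm and 10 degrees), has pressed the cover home to within 2 mm (value of joint cover above 0.008 m and contact force between tool and cover above 2.5 N and horizontal distance between tool_center and cover_top below 0.015 m and angle between tool_center's own z axis and vertical below 0.175 rad), for 0.1 s.
At the end, for the whole second after the job is handed in: The copper-coloured cover is home (pressed down at least 8 of its 10 mm) and the seating tool stands upright (within 6 degrees), still and released on its pad, its axis within 45 mm of the pad's centre (value of joint cover above 0.008 m and horizontal distance between tool_center and pad_top below 0.045 m and z of tool_center in the frame of pad_top between 0.042 and 0.054 m and angle between tool_center's own z axis and vertical below 0.1 rad and linear speed of tool below 0.02 m/s); the robot touches nothing.
It fails at once if the fingers press on the cover (over 2 N) (contact force between the fingers and cover above 2 N).
It also fails if it takes over 50 s, if anything falls off the work surface, if the arm or the gripper's body presses on something with over 40 N, if the wrist force passes 120 N, or if a joint passes its speed limit or range.

## Working session

There is one attempt and no reset: what is moved stays moved. The work goes in short steps, Python scripts to look and compute and a tool call to move; the robot and the scene stay as the last step left them, time stands still between calls to the robot, and variables do not carry over. Pictures are saved under pics/ and viewed, and the job is handed in when it is done.

Besides the shell and the picture viewer there is one more tool, called after "Request:" as name(argument=value, ...) on one line, values as JSON. step_arm: Moves the arm, as the interface text tells. Its arguments: {"type":"object","properties":{"plan":{"type":"array","items":{"type":"array","items":{"type":"array","items":{"type":"number"}}}},"grip_force":{"type":"number"}},"required":["plan"]}

```bash
mkdir -p pics; python3 - <<'E'
from rig import ctrl
import cv2,numpy as np
s=ctrl.observe()
print(s)
for n in ["scene","side","wrist"]:
    d=ctrl.snapshot(n)
    cv2.imwrite(f"pics/{n}0.png",d["pixels"][:,:,::-1])
    np.savez(f"{n}0.npz",**d)
    print(n,{k:np.round(v,4).tolist() for k,v in d.items() if k!="pixels"})
print(ctrl.tcp_to_grasp)
E
```

```text
{'clock': 0.0, 'joint_pos': array([-1.39532611e+00,  3.81192828e-01,  1.29823076e+00, -2.67066371e-05,
        1.46359667e+00, -2.15276403e-01]), 'qd': array([2.13345827e-04, 7.08544184e-04, 1.21642911e-03, 1.82520007e-03,
       5.27258457e-05, 2.05197971e-03]), 'joint_torque': array([ 4.40075210e-04, -4.37931848e+01, -2.24558347e+01,  7.13659544e-02,
        3.52456374e-02, -1.12543032e-04]), 'tool_pos': array([ 0.20943826, -0.50826771,  0.23814959]), 'ee_rot': array([-5.05482899e-04,  8.30927441e-01, -5.56380336e-01, -5.04163475e-04]), 'wrist_force': array([0.56456077, 0.21809444, 0.85609382]), 'moment': array([ 0.01150655,  0.01928979, -0.02048927]), 'width': 1.0005917217258993}
scene {'mtx': [[453.5201, 0.0, 278.834], [0.0, 453.5201, 209.0733], [0.0, 0.0, 1.0]], 'rvec': [1.1327, 2.4528, -0.9194], 'tvec': [0.3161, -0.2379, 1.2043]}
side {'mtx': [[457.4172, 0.0, 274.0797], [0.0, 457.4172, 214.5898], [0.0, 0.0, 1.0]], 'rvec': [0.5702, -2.5617, 1.3005], 'tvec': [0.4839, 0.1766, 0.877]}
wrist {'mtx': [[325.1923, 0.0, 277.4418], [0.0, 325.1923, 210.2223], [0.0, 0.0, 1.0]], 'tool_from_camera': [[1.0, -0.0002, 0.0007, -0.0008], [0.0, 0.9608, 0.2772, -0.071], [-0.0007, -0.2772, 0.9608, -0.1459], [0.0, 0.0, 0.0, 1.0]]}
0.0187
```

View pics/scene0.png

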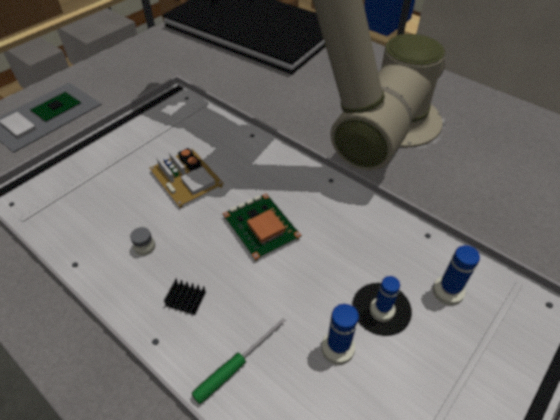

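View pics/side0.png

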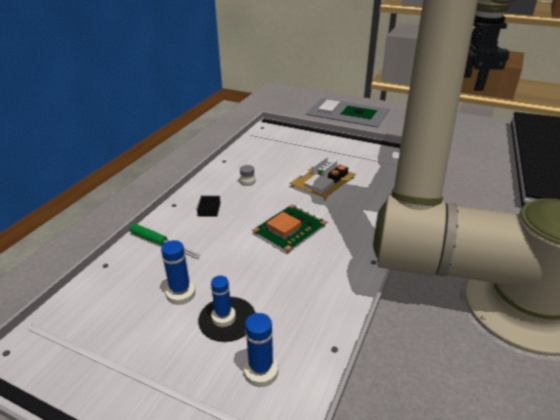

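View pics/wrist0.png

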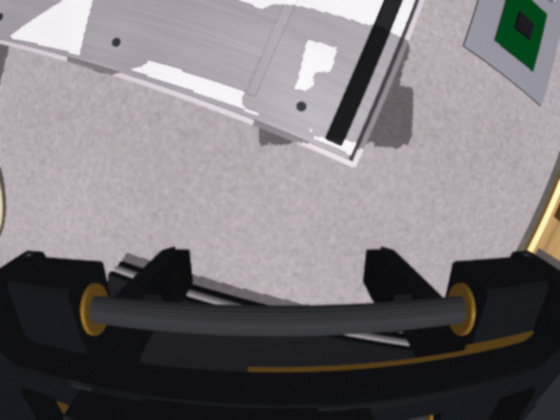

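The scene view shows the small blue tool on the black pad near (385,300). Larger look-alikes are near (342,333) and (457,273), and the copper cover is near (267,225). The side view shows the same layout, with the small tool near (222,300) and the cover near (285,225). Next I'll enlarge these areas.

```bash
python3 - <<'E'
import cv2
a=cv2.imread("pics/scene0.png");b=cv2.imread("pics/side0.png")
def crop(im,x,y,w,h,n,k=6):
    cv2.imwrite(n,cv2.resize(im[y:y+h,x:x+w],None,fx=k,fy=k,interpolation=cv2.INTER_CUBIC))
crop(a,340,260,80,80,"pics/c1.png");crop(a,215,185,95,80,"pics/c2.png")
crop(b,190,265,80,80,"pics/c3.png");crop(b,245,195,95,65,"pics/c4.png")
E
```

```text
(no output)
```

View pics/c1.png

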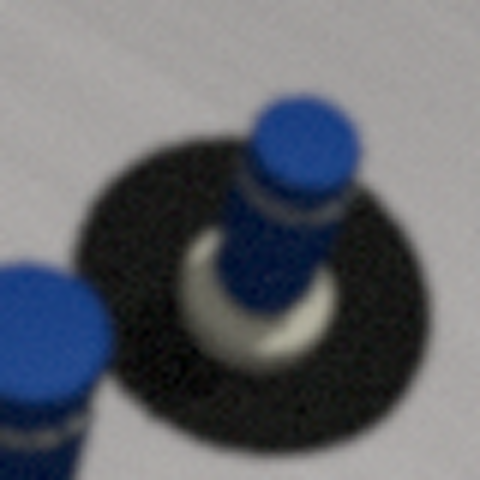

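View pics/c2.png

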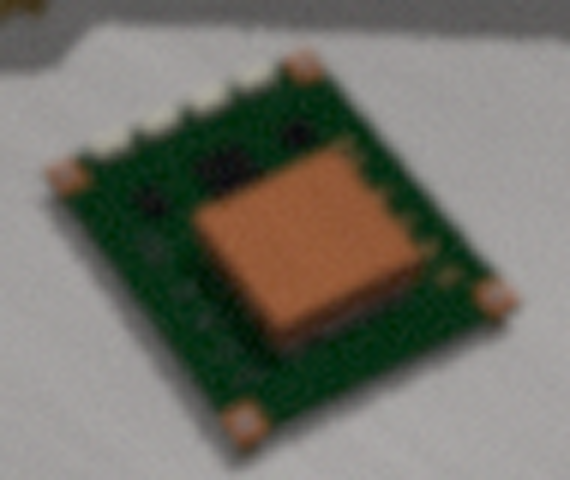

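View pics/c3.png

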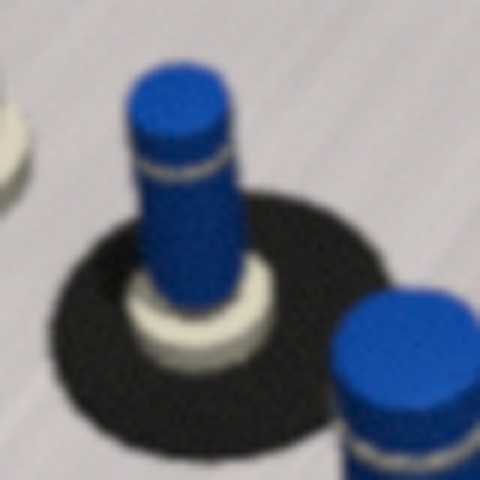

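View pics/c4.png

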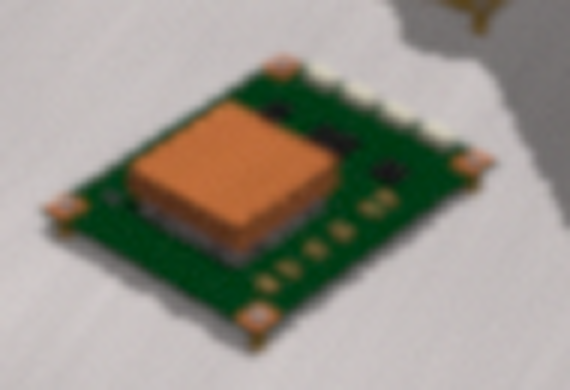

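```bash
cat > h.py <<'E'
import numpy as np,cv2
D={n:dict(np.load(n+"0.npz")) for n in("scene","side")}
def ray(n,uv):
    d=D[n];R=cv2.Rodrigues(d["rvec"])[0];t=d["tvec"].ravel()
    return -R.T@t, R.T@np.linalg.inv(d["mtx"])@np.array([uv[0],uv[1],1.])
def atz(n,uv,z):
    c,v=ray(n,uv);return c+v*(z-c[2])/v[2]
def tri(u1,u2):
    P=[np.asarray(D[n]["mtx"])@np.c_[cv2.Rodrigues(D[n]["rvec"])[0],D[n]["tvec"].ravel()] for n in("scene","side")]
    X=cv2.triangulatePoints(P[0],P[1],np.array(u1,float).reshape(2,1),np.array(u2,float).reshape(2,1)).ravel();return X[:3]/X[3]
E
cat > m.py <<'E'
from h import *
np.set_printoptions(precision=4,suppress=True)
f=lambda o,p:(o[0]+(p[0]+.5)/6-.5,o[1]+(p[1]+.5)/6-.5)
o1,o2,o3,o4=(340,260),(215,185),(190,265),(245,195)
a,b=f(o1,(304,144)),f(o3,(180,100))
print("tooltop",tri(a,b),atz("scene",a,.1),atz("side",b,.1))
a,b=f(o1,(253,294)),f(o3,(222,325))
print("pad",tri(a,b),atz("scene",a,.004),atz("side",b,.004))
C=[]
for n,o,ps in(("scene",o2,[(195,215),(340,150),(422,262),(280,335)]),("side",o4,[(342,160),(238,232),(130,168),(232,102)])):
    c=np.array([atz(n,f(o,p),.0365) for p in ps]);C.append([f(o,p) for p in ps]);print(n,c.tolist(),c.mean(0),[np.linalg.norm(c[i]-c[i-1]) for i in range(4)])
T=np.array([tri(p,q) for p,q in zip(*C)]);print(T,T.mean(0),[np.linalg.norm(T[i]-T[i-1]) for i in range(4)])
print("A",tri((344,314),(174,249)),"base",atz("scene",(338,348),.012),atz("side",(180,291),.012))
print("B",tri((466,256),(259,323)),"base",atz("scene",(449,291),.012),atz("side",(261,369),.012))
E
python3 m.py
```

```text
tooltop [0.5124 0.2697 0.0978] [0.5137 0.2699 0.1   ] [0.5111 0.2717 0.1   ]
pad [0.5068 0.2682 0.0017] [0.5077 0.2681 0.004 ] [0.5058 0.2706 0.004 ]
scene [[0.5328615724881052, -0.04553641626266741, 0.03649999999999998], [0.4785719183162925, -0.02699206266710852, 0.03650000000000009], [0.4983093658848948, 0.02707847969641447, 0.03649999999999998], [0.5521908138061747, 0.011102896562791342, 0.03649999999999998]] [ 0.5155 -0.0086  0.0365] [np.float64(0.059846731968189744), np.float64(0.05736950061114475), np.float64(0.05756031956138585), np.float64(0.056199908243278376)]
side [[0.4795618585779087, -0.028645291866923217, 0.03649999999999998], [0.4973284159047147, 0.02807548611352495, 0.03649999999999998], [0.5509745596637923, 0.009405377901573031, 0.03649999999999998], [0.5335566633455413, -0.04585704229578791, 0.03649999999999998]] [ 0.5154 -0.0093  0.0365] [np.float64(0.056671715120686854), np.float64(0.05943817976649335), np.float64(0.05680212743256726), np.float64(0.057942369628994524)]
[[ 0.503  -0.0791 -0.0099]
 [ 0.4965 -0.0019  0.038 ]
 [ 0.5261  0.0518  0.0771]
 [ 0.5354 -0.0114  0.0378]] [ 0.5153 -0.0102  0.0358] [np.float64(0.08894352761258456), np.float64(0.09109346772790922), np.float64(0.072714495350017), np.float64(0.07496619635549612)]
A [0.62   0.2489 0.119 ] base [0.6251 0.2527 0.012 ] [0.6218 0.2535 0.012 ]
B [0.3969 0.3426 0.1208] base [0.3996 0.3456 0.012 ] [0.395  0.3461 0.012 ]
```

```bash
cat > g.py <<'E'
import sys,numpy as np
from scipy.spatial.transform import Rotation as Ro
from rig import ctrl
def go(x,y,z,yaw=None):
    s=ctrl.observe();R=Ro.from_quat(s["ee_rot"],scalar_first=True).as_matrix()
    d=R.T@(np.array([x,y,z])-s["tool_pos"])
    c=np.degrees(np.arctan2(R[1,0],R[0,0]))
    print("clock %.2f"%s["clock"],"pos",np.round(s["tool_pos"],4),"yaw %.2f"%c,"F",np.round(s["wrist_force"],1),"w %.3f"%s["width"],"tilt",np.round(R[:,2],4),"q6 %.2f"%s["joint_pos"][5])
    print("shift cm",np.round(d*100,2),"twist",None if yaw is None else round(-((yaw-c+180)%360-180),1))
if __name__=="__main__": go(*map(float,sys.argv[1:]))
E
python3 g.py 0.512 0.270 0.20 69
```

```text
clock 0.15 pos [ 0.2095 -0.5083  0.2383] yaw -67.61 F [-0.5 -0.7 -0.5] w 0.998 tilt [-2.e-04  1.e-03 -1.e+00] q6 -0.22
shift cm [-60.43 -57.62   3.9 ] twist -136.6
```

Request:
step_arm(plan=[[[-60.4,-57.6,0,-80,8.8],[-60.4,-57.6,0,-80,8.8],[-60.4,-57.6,0,-80,8.8],[-60.4,-57.6,0,-80,8.8],[-60.4,-57.6,0,-80,8.8],[-60.4,-57.6,0,-80,8.8],[-60.4,-57.6,0,-80,8.8],[-60.4,-57.6,0,-80,8.8],[-60.4,-57.6,0,-80,8.8],[-60.4,-57.6,0,-80,8.8]]])

```text
clock: 1.15
tool_pos: [0.3908, -0.0404, 0.239]
ee_rot: [-0.0, 0.994, 0.11, 0.0]
wrist_force: [1.1, -0.8, 0.2]
width: 0.996
```

```bash
python3 g.py 0.512 0.270 0.20 69
```

```text
clock 1.15 pos [ 0.3908 -0.0404  0.239 ] yaw 12.65 F [ 1.1 -0.8  0.2] w 0.996 tilt [ 1.e-04  9.e-04 -1.e+00] q6 -0.63
shift cm [ 18.62 -27.63   3.93] twist -56.3
```

Request:
step_arm(plan=[[[18.6,-27.6,3.9,-56,8.8],[18.6,-27.6,3.9,-56,8.8],[18.6,-27.6,3.9,-56,8.8],[18.6,-27.6,3.9,-56,8.8],[18.6,-27.6,3.9,-56,8.8],[18.6,-27.6,3.9,-56,8.8],[18.6,-27.6,3.9,-56,8.8],[18.6,-27.6,3.9,-56,8.8],[18.6,-27.6,3.9,-56,8.8],[18.6,-27.6,3.9,-56,8.8]]])

```text
clock: 2.15
tool_pos: [0.5116, 0.2687, 0.2005]
ee_rot: [-0.0, 0.826, 0.563, 0.0]
wrist_force: [0.2, -0.1, -0.7]
width: 0.997
```

```bash
python3 g.py 0.512 0.270 0.20 69; python3 - <<'E'
from rig import ctrl
import cv2
for n in("wrist","side"):
    d=ctrl.snapshot(n); cv2.imwrite(f"pics/{n}1.png",d["pixels"][:,:,::-1])
E
```

```text
clock 2.15 pos [0.5116 0.2687 0.2005] yaw 68.56 F [ 0.2 -0.1 -0.7] w 0.997 tilt [-1.e-04  6.e-04 -1.e+00] q6 -0.92
shift cm [ 0.13 -0.01  0.05] twist -0.4
```

View pics/wrist1.png

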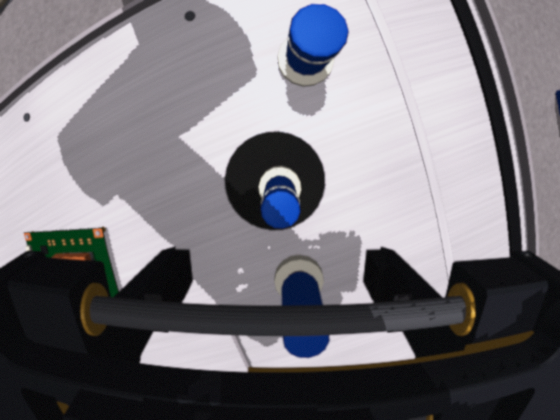

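View pics/side1.png

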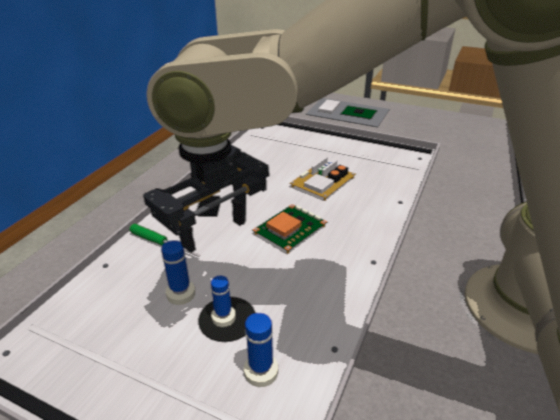

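The wrist view shows the small tool's top near (281,209), the pad centre near (275,180), and the two larger tools near (310,40) and (303,310). I'll check the tool position against this.

```bash
cat >> h.py <<'E'
def wr(uv,z,pos,quat,d):
    from scipy.spatial.transform import Rotation as Ro
    K=d["mtx"];v=np.array([uv[0]-K[0,2],uv[1]-K[1,2]]);r=np.hypot(*v);th=r/K[0,0]
    ray=np.r_[np.sin(th)*v/r,np.cos(th)]
    T=d["tool_from_camera"];R=Ro.from_quat(quat,scalar_first=True).as_matrix()
    c=pos+R@T[:3,3];w=R@T[:3,:3]@ray
    return c+w*(z-c[2])/w[2]
def proj(n,X):
    d=D[n];return cv2.projectPoints(np.array([X],float),d["rvec"],d["tvec"],d["mtx"],None)[0].ravel()
E
python3 - <<'E'
from h import *
import cv2
from rig import ctrl
s=ctrl.observe();d=dict(np.load("wrist0.npz"))
for uv,z in(((281,209),.1),((275,180),.004),((279,186),.016)):
    print(wr(uv,z,s["tool_pos"],s["ee_rot"],d))
print(proj("side",s["tool_pos"]))
im=cv2.imread("pics/wrist1.png")[125:245,215:335]
cv2.imwrite("pics/w1c.png",cv2.resize(im,None,fx=5,fy=5,interpolation=cv2.INTER_CUBIC))
E
```

```text
[0.51184959 0.27096214 0.1       ]
[0.50529395 0.26788387 0.004     ]
[0.51061533 0.27031877 0.016     ]
[215.01875547 235.18038758]
```

View pics/w1c.png

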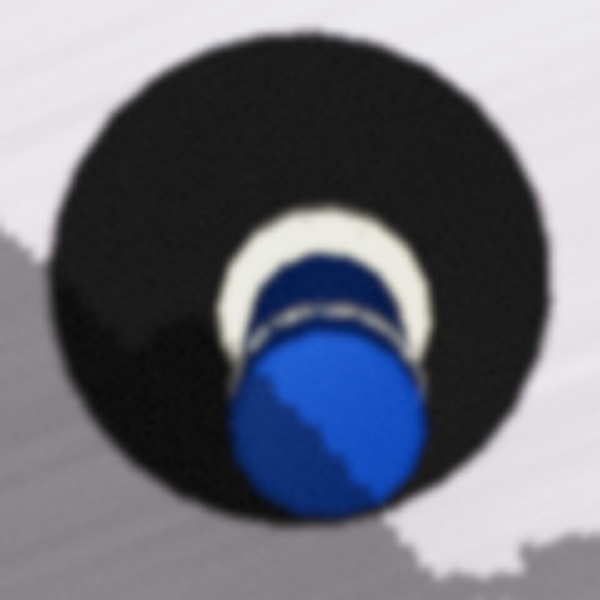

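```bash
python3 g.py 0.512 0.2707 0.0435 69
```

```text
clock 2.25 pos [0.5118 0.2685 0.2008] yaw 68.55 F [0.8 0.1 0.2] w 1.001 tilt [ 5.e-04  8.e-04 -1.e+00] q6 -0.92
shift cm [ 0.19 -0.06 15.73] twist -0.5
```

Request:
step_arm(plan=[[[0.2,-0.1,4,0,8.8],[0.2,-0.1,8,0,8.8],[0.2,-0.1,11,0,8.8],[0.2,-0.1,13.5,0,8.8],[0.2,-0.1,15,0,8.8],[0.2,-0.1,15.7,0,8.8],[0.2,-0.1,15.7,0,8.8],[0.2,-0.1,15.7,0,8.8]]])

```text
clock: 3.05
tool_pos: [0.5122, 0.2707, 0.0448]
ee_rot: [0.0, 0.827, 0.563, 0.001]
wrist_force: [-0.4, 0.5, 0.4]
width: 0.999
```

```bash
python3 g.py 0.512 0.2707 0.0435 69; python3 - <<'E'
from rig import ctrl
import cv2
for n in("wrist",):
    d=ctrl.snapshot(n); cv2.imwrite(f"pics/{n}2.png",d["pixels"][:,:,::-1])
E
```

```text
clock 3.05 pos [0.5122 0.2707 0.0448] yaw 68.51 F [-0.4  0.5  0.4] w 0.999 tilt [ 0.002   0.0012 -1.    ] q6 -0.91
shift cm [-0.01 -0.02  0.13] twist -0.5
```

View pics/wrist2.png

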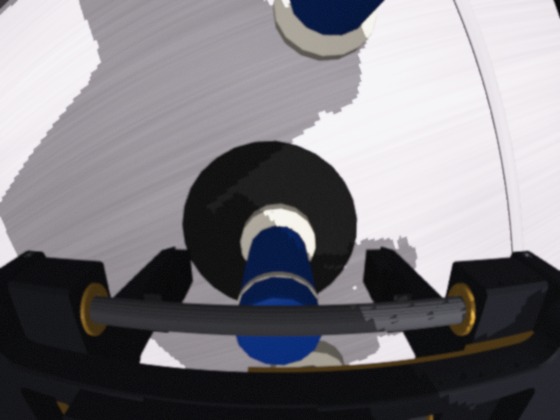

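The handle at column 279 is centred between the jaws, so I'll close on it.

Request:
step_arm(plan=[[[0,0,0,0,2.5],[0,0,0,0,2.5],[0,0,0,0,2.5],[0,0,0,0,2.5],[0,0,0,0,2.5],[0,0,0,0,2.5],[0,0,0,0,2.5]]], grip_force=50)

```text
clock: 3.8
tool_pos: [0.5122, 0.2708, 0.0449]
ee_rot: [0.0, 0.826, 0.563, 0.001]
wrist_force: [-0.8, 0.9, -0.4]
width: 0.386
```

```bash
python3 g.py 0.512 0.2707 0.16 69
```

```text
clock 3.80 pos [0.5122 0.2708 0.0449] yaw 68.52 F [-0.8  0.9 -0.4] w 0.386 tilt [ 0.0023  0.0013 -1.    ] q6 -0.91
shift cm [  0.     0.   -11.51] twist -0.5
```

Request:
step_arm(plan=[[[0,0,0,0,2.5],[0,0,0,0,2.5],[0,0,-1,0,2.5],[0,0,-3,0,2.5],[0,0,-6,0,2.5],[0,0,-9,0,2.5],[0,0,-11.5,0,2.5],[0,0,-11.5,0,2.5],[0,0,-11.5,0,2.5]]])

```text
clock: 4.7
tool_pos: [0.5116, 0.2706, 0.1596]
ee_rot: [0.0, 0.826, 0.563, 0.001]
wrist_force: [0.7, -0.5, -2.3]
width: 0.351
```

```bash
python3 g.py 0.5155 -0.0090 0.16 69; python3 - <<'E'
from rig import ctrl
import cv2
for n in("wrist","side"):
    d=ctrl.snapshot(n); cv2.imwrite(f"pics/{n}3.png",d["pixels"][:,:,::-1])
E
```

```text
clock 4.70 pos [0.5116 0.2706 0.1596] yaw 68.53 F [ 0.7 -0.5 -2.3] w 0.351 tilt [ 0.0021  0.0013 -1.    ] q6 -0.91
shift cm [-25.88  10.6   -0.08] twist -0.5
```

View pics/wrist3.png

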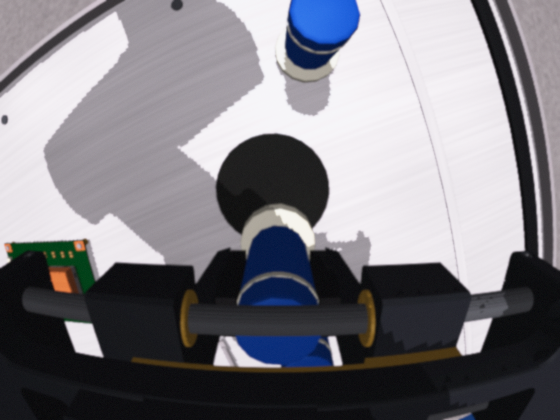

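View pics/side3.png

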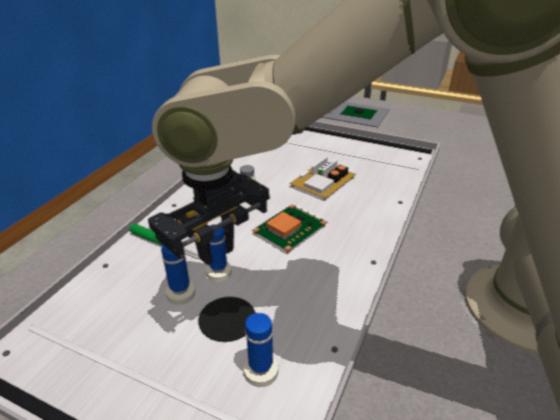

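The tool is in the grip, about 31 mm wide, and hangs upright. In the side view the foot is at (218,270). Moving over the cover.

Request:
step_arm(plan=[[[-4,1.6,0,0,2.5],[-8,3.3,0,0,2.5],[-12,4.9,0,0,2.5],[-16,6.6,0,0,2.5],[-20,8.2,0,0,2.5],[-23,9.4,0,0,2.5],[-25.9,10.6,0,0,2.5],[-25.9,10.6,0,0,2.5],[-25.9,10.6,2,0,2.5],[-25.9,10.6,4,0,2.5]]])

```text
clock: 5.8
tool_pos: [0.5148, -0.0089, 0.1171]
ee_rot: [-0.001, 0.827, 0.563, -0.0]
wrist_force: [0.8, -0.0, -2.3]
width: 0.356
```

```bash
python3 g.py 0.5155 -0.0090 0.085 69; python3 - <<'E'
from rig import ctrl
import cv2
for n in("wrist","side","scene"):
    d=ctrl.snapshot(n); cv2.imwrite(f"pics/{n}4.png",d["pixels"][:,:,::-1])
E
```

```text
clock 5.80 pos [ 0.5148 -0.0089  0.1171] yaw 68.50 F [ 0.8 -0.  -2.3] w 0.356 tilt [-0.0011  0.001  -1.    ] q6 -1.44
shift cm [0.01 0.08 3.21] twist -0.5
```

View pics/wrist4.png

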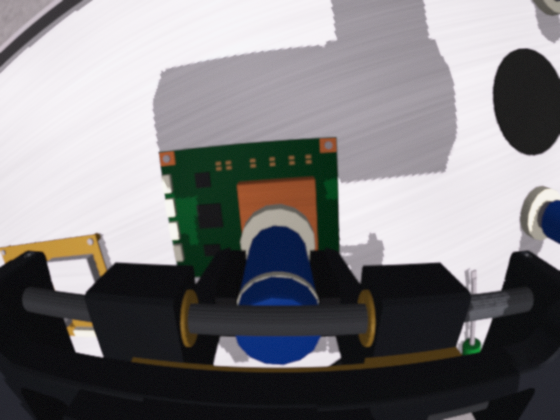

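View pics/side4.png

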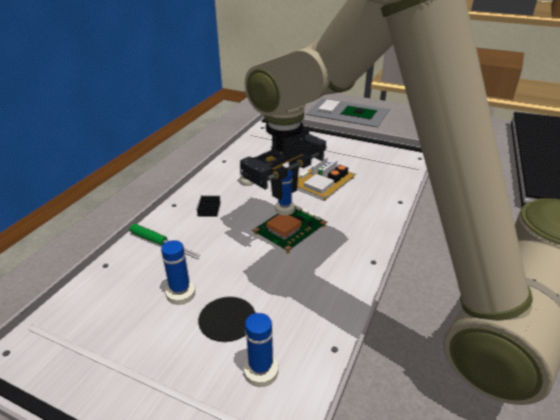

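View pics/scene4.png

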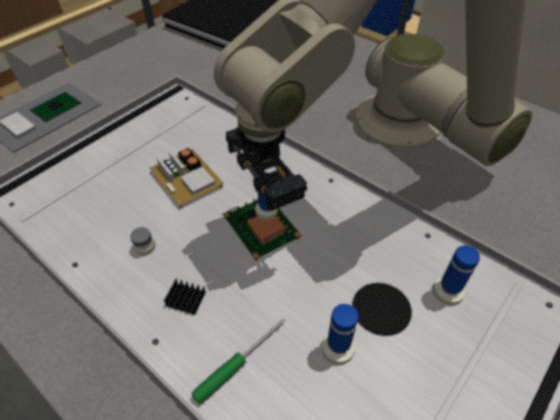

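The side and scene views show the foot above the middle of the copper cover. Descending slowly.

Request:
step_arm(plan=[[[0,0.1,1.5,0,2.5],[0,0.1,2.7,0,2.5],[0,0.1,3.3,0,2.5],[0,0.1,3.7,0,2.5],[0,0.1,3.9,0,2.5],[0,0.1,4.1,0,2.5],[0,0.1,4.2,0,2.5],[0,0.1,4.2,0,2.5]]])

```text
clock: 6.75
tool_pos: [0.5153, -0.0087, 0.0762]
ee_rot: [-0.001, 0.826, 0.563, -0.001]
wrist_force: [-2.3, 1.3, 5.4]
width: 0.349
```

```bash
python3 g.py 0.5155 -0.0090 0.0689 69
```

```text
clock 6.75 pos [ 0.5153 -0.0087  0.0762] yaw 68.55 F [-2.3  1.3  5.4] w 0.349 tilt [-0.0027  0.0015 -1.    ] q6 -1.44
shift cm [-0.02  0.03  0.73] twist -0.4
```

Request:
step_arm(plan=[[[0,0,0.2,0,2.5],[0,0,0.4,0,2.5],[0,0,0.6,0,2.5],[0,0,0.7,0,2.5],[0,0,0.8,0,2.5],[0,0,0.8,0,2.5]]])

```text
clock: 7.35
tool_pos: [0.5153, -0.0087, 0.0693]
ee_rot: [-0.001, 0.826, 0.563, -0.0]
wrist_force: [-2.8, 0.4, 6.2]
width: 0.352
```

```bash
python3 g.py 0.5155 -0.0090 0.0689 69
```

```text
clock 7.35 pos [ 0.5153 -0.0087  0.0693] yaw 68.56 F [-2.8  0.4  6.2] w 0.352 tilt [-0.0019  0.0011 -1.    ] q6 -1.44
shift cm [-0.02  0.03  0.04] twist -0.4
```

The force is still at the clip level, so the cover hasn't clearly reached the stop. I'll push until the force rises.

Request:
step_arm(plan=[[[0,0,0.1,0,2.5],[0,0,0.2,0,2.5],[0,0,0.3,0,2.5],[0,0,0.3,0,2.5]]])

```text
clock: 7.75
tool_pos: [0.5155, -0.0087, 0.0686]
ee_rot: [-0.0, 0.826, 0.563, 0.0]
wrist_force: [-7.5, 0.9, 20.7]
width: 0.354
```

```bash
python3 g.py 0.5155 -0.0090 0.0689 69
```

```text
clock 7.75 pos [ 0.5155 -0.0087  0.0686] yaw 68.58 F [-7.5  0.9 20.7] w 0.354 tilt [-1.e-04  3.e-04 -1.e+00] q6 -1.44
shift cm [-0.02  0.01 -0.03] twist -0.4
```

The force rose to 21 N at the predicted height, so the cover is on the rigid stop. I'll hold briefly, then lift.

Request:
step_arm(plan=[[[0,0,0.3,0,2.5],[0,0,0.3,0,2.5],[0,0,0.3,0,2.5]]])

```text
clock: 8.05
tool_pos: [0.5156, -0.0087, 0.0686]
ee_rot: [0.001, 0.826, 0.564, 0.001]
wrist_force: [-11.0, 0.6, 29.6]
width: 0.35
```

Request:
step_arm(plan=[[[0,0,-0.5,0,2.5],[0,0,-2,0,2.5],[0,0,-5,0,2.5],[0,0,-8.5,0,2.5],[0,0,-9,0,2.5],[0,0,-9,0,2.5]]])

```text
clock: 8.65
tool_pos: [0.5157, -0.0087, 0.159]
ee_rot: [0.002, 0.826, 0.564, 0.001]
wrist_force: [0.0, -0.4, -2.9]
width: 0.355
```

```bash
python3 g.py 0.508 0.268 0.16 69; python3 - <<'E'
from rig import ctrl
import cv2
for n in("wrist","side"):
    d=ctrl.snapshot(n); cv2.imwrite(f"pics/{n}5.png",d["pixels"][:,:,::-1])
im=cv2.imread("pics/side5.png")[110:260,200:350]
cv2.imwrite("pics/s5c.png",cv2.resize(im,None,fx=4,fy=4,interpolation=cv2.INTER_CUBIC))
E
```

```text
clock 8.65 pos [ 0.5157 -0.0087  0.159 ] yaw 68.61 F [ 0.  -0.4 -2.9] w 0.355 tilt [ 0.004  -0.0011 -1.    ] q6 -1.44
shift cm [ 25.48 -10.81  -0.13] twist -0.4
```

View pics/s5c.png

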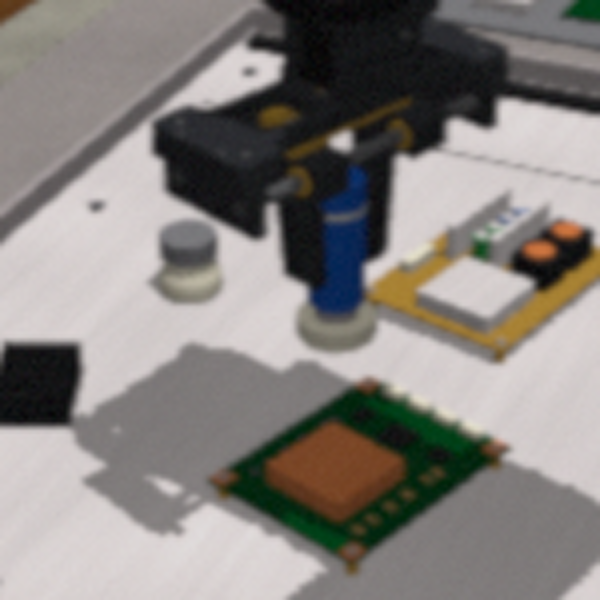

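View pics/wrist5.png

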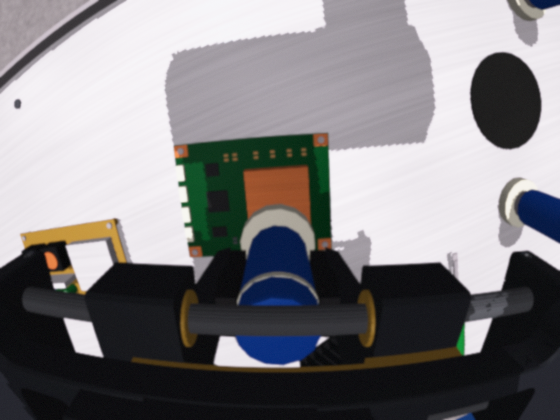

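The cover now sits low on the board, with its top corners at about (266,228), (283,216), (302,226) and (284,240) in the side view. I'll check its height by projection.

```bash
python3 - <<'E'
from h import *
p=np.array([(265,468),(334,421),(408,465),(335,522)])/4+(200,110)-.4
print(p.mean(0))
for z in(.028,.030,.0365): print(z,proj("side",(.5155,-.009,z)))
E
python3 g.py 0.508 0.268 0.16 69
```

```text
[283.475 226.85 ]
0.028 [283.73563531 224.99819527]
0.03 [283.73455405 224.30446352]
0.0365 [283.73102317 222.03906271]
clock 8.75 pos [ 0.5148 -0.0086  0.1573] yaw 68.60 F [-0.3 -0.2 -2.5] w 0.357 tilt [-0.e+00 -1.e-04 -1.e+00] q6 -1.44
shift cm [ 25.5  -10.73  -0.27] twist -0.4
```

Request:
step_arm(plan=[[[4,-1.7,0,0,2.5],[8,-3.4,0,0,2.5],[12,-5.1,0,0,2.5],[16,-6.8,0,0,2.5],[20,-8.5,0,0,2.5],[23,-9.8,0,0,2.5],[25.4,-10.8,0,0,2.5],[25.4,-10.8,0,0,2.5],[25.4,-10.8,0,0,2.5]]])

```text
clock: 9.65
tool_pos: [0.5065, 0.2672, 0.1557]
ee_rot: [-0.0, 0.826, 0.564, -0.001]
wrist_force: [-0.1, -0.1, -1.9]
width: 0.351
```

```bash
python3 g.py 0.508 0.268 0.0455 69; python3 - <<'E'
from rig import ctrl
import cv2
for n in("wrist","side"):
    d=ctrl.snapshot(n); cv2.imwrite(f"pics/{n}6.png",d["pixels"][:,:,::-1])
E
```

```text
clock 9.65 pos [0.5065 0.2672 0.1557] yaw 68.65 F [-0.1 -0.1 -1.9] w 0.351 tilt [-0.0026 -0.0012 -1.    ] q6 -0.92
shift cm [ 0.15  0.14 11.02] twist -0.3
```

View pics/wrist6.png

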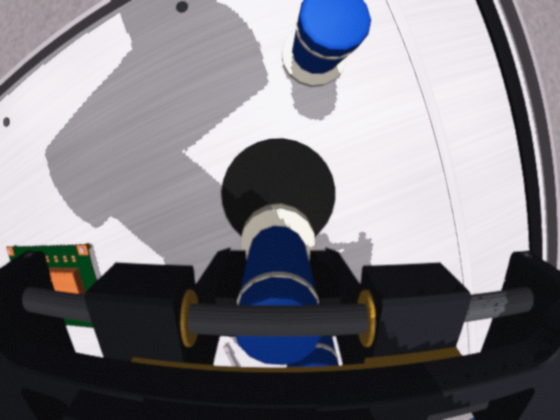

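View pics/side6.png

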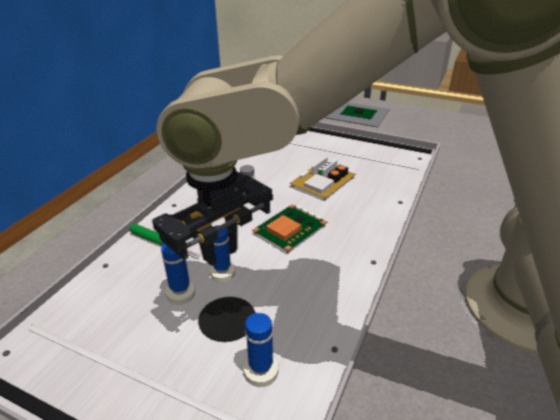

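The height check agrees with the cover being home: row 226.9, against 225.0 predicted for home and 222.0 for raised. Now I'll lower the tool onto the pad.

Request:
step_arm(plan=[[[0.1,0.1,3,0,2.5],[0.1,0.1,6,0,2.5],[0.1,0.1,8.5,0,2.5],[0.1,0.1,10,0,2.5],[0.1,0.1,10.6,0,2.5],[0.1,0.1,10.8,0,2.5],[0.1,0.1,11,0,2.5],[0.1,0.1,11.1,0,2.5],[0.1,0.1,11.1,0,2.5]]])

```text
clock: 10.65
tool_pos: [0.5082, 0.2668, 0.0459]
ee_rot: [0.0, 0.826, 0.563, -0.0]
wrist_force: [-0.5, 0.2, -2.8]
width: 0.347
```

```bash
python3 g.py 0.508 0.268 0.0446 69
```

```text
clock 10.65 pos [0.5082 0.2668 0.0459] yaw 68.55 F [-0.5  0.2 -2.8] w 0.347 tilt [-7.e-04 -6.e-04 -1.e+00] q6 -0.92
shift cm [ 0.1  -0.06  0.13] twist -0.5
```

Request:
step_arm(plan=[[[0,0,0.1,0,2.5],[0,0,0.2,0,2.5],[0,0,0.25,0,2.5],[0,0,0.25,0,2.5]]])

```text
clock: 11.05
tool_pos: [0.5085, 0.2669, 0.0448]
ee_rot: [0.0, 0.826, 0.563, 0.0]
wrist_force: [-4.0, -1.5, 9.1]
width: 0.354
```

```bash
python3 g.py 0.508 0.268 0.0446 69
```

```text
clock 11.05 pos [0.5085 0.2669 0.0448] yaw 68.56 F [-4.  -1.5  9.1] w 0.354 tilt [ 8.e-04 -3.e-04 -1.e+00] q6 -0.92
shift cm [ 0.08 -0.08  0.02] twist -0.4
```

The foot is on the pad with 9 N of contact force. I'll ease off, open the jaws, then retreat straight up.

Request:
step_arm(plan=[[[0,0,0.02,0,2.5],[0,0,0.02,0,3.4],[0,0,0.02,0,4],[0,0,0.02,0,5],[0,0,0.02,0,6.5],[0,0,0.02,0,8.8],[0,0,0.02,0,8.8],[0,0,0.02,0,8.8],[0,0,0.02,0,8.8],[0,0,0.02,0,8.8]]], grip_force=10)

```text
clock: 12.05
tool_pos: [0.5085, 0.2669, 0.0446]
ee_rot: [0.0, 0.826, 0.563, 0.0]
wrist_force: [0.8, -0.1, 0.6]
width: 0.998
```

```bash
python3 g.py 0.508 0.268 0.2 69; python3 - <<'E'
from rig import ctrl
import cv2
d=ctrl.snapshot("wrist"); cv2.imwrite(f"pics/wrist7.png",d["pixels"][:,:,::-1])
E
```

```text
clock 12.05 pos [0.5085 0.2669 0.0446] yaw 68.56 F [ 0.8 -0.1  0.6] w 0.998 tilt [ 8.e-04 -3.e-04 -1.e+00] q6 -0.92
shift cm [  0.08  -0.07 -15.54] twist -0.4
```

View pics/wrist7.png

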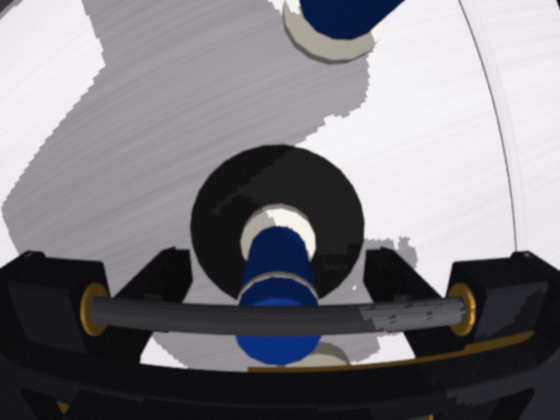

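The jaws are fully open with the handle standing clear between them at column 279. Retreating.

Request:
step_arm(plan=[[[0,0,-1,0,8.8],[0,0,-3,0,8.8],[0,0,-6,0,8.8],[0,0,-10,0,8.8],[0,0,-14,0,8.8],[0,0,-18,0,8.8],[0,0,-18,0,8.8],[0,0,-18,0,8.8]]])

```text
clock: 12.9
tool_pos: [0.5082, 0.267, 0.2255]
ee_rot: [0.001, 0.826, 0.563, 0.001]
wrist_force: [1.0, -0.0, -0.6]
width: 0.995
```

```bash
python3 g.py 0.508 0.268 0.2 69; python3 - <<'E'
from rig import ctrl
from h import *
import cv2
s=ctrl.observe()
for n in("wrist","side"):
    d=ctrl.snapshot(n); cv2.imwrite(f"pics/{n}8.png",d["pixels"][:,:,::-1])
im=cv2.imread("pics/side8.png")[190:340,180:340]
cv2.imwrite("pics/s8c.png",cv2.resize(im,None,fx=4,fy=4,interpolation=cv2.INTER_CUBIC))
E
```

```text
clock 12.90 pos [0.5082 0.267  0.2255] yaw 68.56 F [ 1.  -0.  -0.6] w 0.995 tilt [ 2.5e-03  2.0e-04 -1.0e+00] q6 -0.92
shift cm [ 0.08 -0.06  2.55] twist -0.4
```

View pics/wrist8.png

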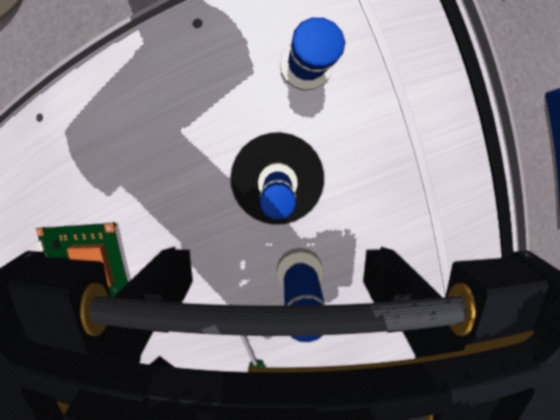

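View pics/s8c.png

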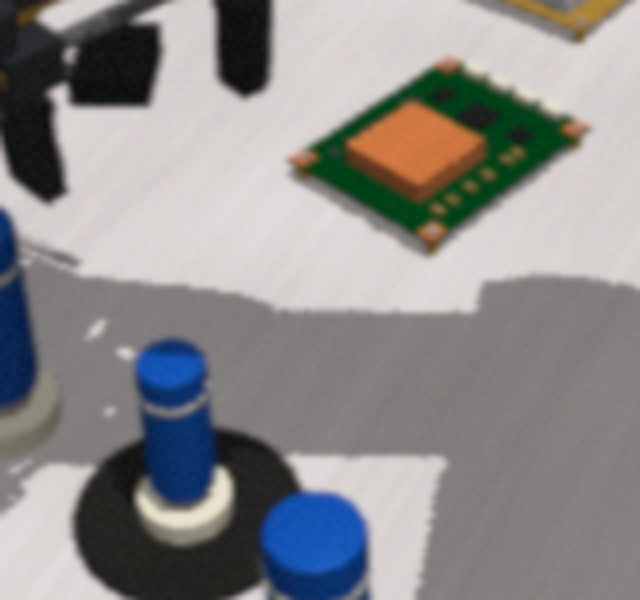

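The tool stands upright near the pad centre, with its top at (277,202) and the pad centre at (277,178) in the wrist view. The arm is clear, and in the side view the cover sits flush and low, centred near (284,227). Handing in.

```bash
python3 - <<'E'
from h import *
from rig import ctrl
s=ctrl.observe();d=dict(np.load("wrist0.npz"))
print(wr((277.5,202),.1,s["tool_pos"],s["ee_rot"],d),wr((277.5,178),.004,s["tool_pos"],s["ee_rot"],d),np.abs(s["qd"]).max())
print(ctrl.finish_job())
E
```

```text
[0.50684567 0.26638438 0.1       ] [0.50374484 0.26756012 0.004     ] 0.011426778128142486
the job is handed in; nothing more can be done
None
```

I pressed the copper cover home with the smallest blue-handled tool, stood the tool back on its pad, released it and handed the job in. No verdict came back, so the checks below are my own.

- **Press:** The resistance stayed at clip level (about 8–9 N) until the cover stopped at the height expected for home. The force then rose to about 30 N with no further movement. The tool was about 0.5 mm from the measured cover centre and tilted well under 1 degree.
- **Cover height:** After the press, the side camera placed the cover top about 2 pixels lower than predicted for home, and about 5 pixels lower than when raised. This agrees with the cover being home, though the reading is hand-measured.
- **Tool on pad:** The wrist camera puts the tool upright about 3 mm from the pad centre (limit 45 mm). The gripper is open, the arm is clear above, and the total time was about 13 s. My measurements of the pad centre differed by 2–4 mm between cameras.

No check failed.

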